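# Lid the glazed jars in the pottery studio

## Task

Close the four glazed jars: put each glazed lid on the jar of its own colour (blue, green, yellow, red), sitting flat and fully home, and leave the jars standing where they are. Set the lids down gently, for glaze chips, and leave the bare white lid where it lies.

Things in the scene. Friction and masses are not known exactly. Their poses are not given: they have to be found in the camera images.
- lid_blue_knob (a point): Grip point on the knob of the cobalt-blue glazed lid: a loose disc 74 mm across, 6 mm thick, with an upright round knob (22 mm thick, 36 mm tall) in its middle and below it a tapered plug 8 mm deep (56 mm wide at the disc, 44 at the foot) on which it stands. About 120 g. Point: on the axis, 24 mm above the disc's top, 12 below the knob's top, 30 above the disc's underside, 38 above the plug's foot; z up.
- jar_blue_rim (a point): Centre of the open mouth of the cobalt-blue glazed jar, level with its rim. A loose round straight-sided jar, 74 mm across, 72 mm tall, mouth 64 mm wide inside, walls 5 mm, about 500 g, standing on the table; z is up. With its lid fully on, the lid's disc rests flat on the rim, so the lid's knob point is 30 mm above this point.
- lid_green_knob (a point): Grip point on the knob of the green glazed lid: a loose disc 74 mm across, 6 mm thick, with an upright round knob (22 mm thick, 36 mm tall) in its middle and below it a tapered plug 8 mm deep (56 mm wide at the disc, 44 at the foot) on which it stands. About 120 g. Point: on the axis, 24 mm above the disc's top, 12 below the knob's top, 30 above the disc's underside, 38 above the plug's foot; z up.
- jar_green_rim (a point): Centre of the open mouth of the green glazed jar, level with its rim. A loose round straight-sided jar, 74 mm across, 72 mm tall, mouth 64 mm wide inside, walls 5 mm, about 500 g, standing on the table; z is up. With its lid fully on, the lid's disc rests flat on the rim, so the lid's knob point is 30 mm above this point.
- lid_yellow_knob (a point): Grip point on the knob of the ochre-yellow glazed lid: a loose disc 74 mm across, 6 mm thick, with an upright round knob (22 mm thick, 36 mm tall) in its middle and below it a tapered plug 8 mm deep (56 mm wide at the disc, 44 at the foot) on which it stands. About 120 g. Point: on the axis, 24 mm above the disc's top, 12 below the knob's top, 30 above the disc's underside, 38 above the plug's foot; z up.
- jar_yellow_rim (a point): Centre of the open mouth of the ochre-yellow glazed jar, level with its rim. A loose round straight-sided jar, 74 mm across, 72 mm tall, mouth 64 mm wide inside, walls 5 mm, about 500 g, standing on the table; z is up. With its lid fully on, the lid's disc rests flat on the rim, so the lid's knob point is 30 mm above this point.
- lid_red_knob (a point): Grip point on the knob of the deep-red glazed lid: a loose disc 74 mm across, 6 mm thick, with an upright round knob (22 mm thick, 36 mm tall) in its middle and below it a tapered plug 8 mm deep (56 mm wide at the disc, 44 at the foot) on which it stands. About 120 g. Point: on the axis, 24 mm above the disc's top, 12 below the knob's top, 30 above the disc's underside, 38 above the plug's foot; z up.
- jar_red_rim (a point): Centre of the open mouth of the deep-red glazed jar, level with its rim. A loose round straight-sided jar, 74 mm across, 72 mm tall, mouth 64 mm wide inside, walls 5 mm, about 500 g, standing on the table; z is up. With its lid fully on, the lid's disc rests flat on the rim, so the lid's knob point is 30 mm above this point.
- lid_bare_knob (a point): Knob of a lid of the same shape and size in bare, unglazed white bisque; it has no jar here and is left where it is. The point lies as on the other lids, 38 mm above the table.

How it is judged:
By the outcome, as a careful person would: the job done as asked, in the order asked, and still so for the second after the job is handed in, with the robot touching nothing.
It also fails if it takes over 99 s, if anything falls off the work surface, if the arm or the gripper's body presses on something with over 40 N, if the wrist force passes 120 N, or if a joint passes its speed limit or range.

## Robot

A 6-joint arm with a two-finger parallel gripper is mounted at the origin on the work surface. World frame = base frame: x ahead of the robot, y to its left, z up, the work surface at z = 0. Lengths are in mm, angles in degrees, forces in N, time in s.
With the tool pointing down it reaches from about 325 to 750 mm from the base axis. Payload 7.6 kg.
Tool frame: the origin (TCP) lies on the centre line of the jaws, within the pads' length; the fingertips stand 14 mm ahead of it and the grasp point (between the pads) lies 5 mm behind it; z points along the fingers, y is the line along which they close (so a half turn about z gives the same grasp; the last joint's range is limited). The gripper opens to 85 mm and grips with 20 to 120 N. Pads are 22 mm wide; open, the fingers measure 114 mm over their backs; the gripper's body (76 mm by 85 mm) begins 54 mm behind the grasp point. The pads swing forward as they close: fully open they stand 13 mm farther back than shut.
Start: joints at [59.742, 2.991, 80.254, -0, 96.75, -4.028], TCP at [232.024, 470.966, 245.323] pointing down, gripper open.
Joint ranges: [-166.34, 166.34], [-52.06, 124.39], [6.96, 135.62], [-60.46, 240.46], [14.63, 156.25], [-167.68, 167.68]. Speed limits (degrees/s): [147.25, 147.25, 172.46, 180, 180, 180].

## Interface

Orientations are given as [roll, pitch, yaw] about the fixed x, y, z axes, in that order (R = Rz(yaw) Ry(pitch) Rx(roll)).
In Python, from rig import env, vision gives the robot as it stands.
- The arm moves only by the tool move_arm, never from a script. Its argument "steps" is text: rows parted by semicolons, each of 4 numbers parted by spaces: the shift along the tool's x, y, z as a fraction of full scale, then the turn about the tool's z as a fraction of full scale. A call has 1 to 8 rows; each row shifts and turns the commanded pose from where the row before left it, along the tool's axes as they then stand; what a row does not reach is not made up. Full scale, the value 1, is 4 cm for a shift and 0.08 rad for a turn. A row lasts 1/8 s, in which the tool goes at most 62.5 mm and 10.7 degrees, less where a joint would pass 70% of its speed; a pose out of reach is approached as far as the arm can. A call with a number of a shift or a turn outside -1 to 1 is refused whole. A call with a gripper value outside its range is refused whole. "hand" is the finger opening in mm, from 0 to 85.4, set as the call begins (left out, the last holds). The fingers move at their own pace and stop on an object; "newtons" is the grip in N (left out, the last holds). Time passes only in rows, so rows that do not move let the fingers close. It gives the time, the measured TCP pose, the force, the opening and the grip force at its end, in the units of the state.
- env.get_state(): the state, without advancing time (a new reading comes with each control period).
- vision.snapshot(name): name is "side" or "top"; returns the picture (480x640x3 uint8, red, green, blue); there is no depth.
- vision.get_calibration(name): a dict with "K" (3x3 intrinsics, pixels), "world_from_camera" (4x4, takes a point from camera to world coordinates). Camera axes: x right, y up, looking along -z (the intrinsics and any distortion apply to the point x, -y, -z); pixel columns grow to the right and rows downward; lengths in mm; the calibration is good to about 2 mm. A picture is of the moment at which its call begins. get_calibration takes no time and is no camera call.
- env.sign_off(): hands the job in; it is judged then, once.
Trained networks look in the newest picture that a camera, given by its name, has taken for a name from the list of things; names that differ only in an ending like _2 or _b are one class to them, and where a whole thing is asked for, a point or a joint stands for the part that bears it (a point fixed in the world has none). Each returns a list of dicts, best first, with "score" (0 to 1); they miss things now and then, are a little off and sometimes report something else, mostly with a low value. They report only what shows in the picture. A call takes as long as a camera call.
- vision.regions_of(camera, query): "mask" (480x640 bool, what is visible of it) and "box" ([left, top, width, height] in pixels, round what is visible of it).
The state is a dict: "time": time; "joint_positions": joint angles; "qd": joint speeds; "joint_torque": joint torques, N m; "ee_pos": TCP position; "eef_rot": TCP orientation; "ft_force": force on the tool from outside, world axes, zero at the start; "torque": the same for the moment, N m; "width": finger opening in mm; "grasp_force": force on a finger pad.
Only numpy, scipy, OpenCV 4.12 (cv2) and the standard library are available. Lean on these libraries where they do the work, as an engineer would, in place of code of your own. Each camera call takes 0.05 s, during which the arm holds its last target. There are 200 camera calls.

## Working session

There is one attempt and no reset: what is moved stays moved. The work goes in short steps, Python scripts to look and compute and a tool call to move; the robot and the scene stay as the last step left them, time stands still between calls to the robot, and variables do not carry over. Pictures are saved under pics/ and viewed, at most 14 in all, crops included, and the job is handed in when it is done.

Besides the shell and the picture viewer there is one more tool, called after "Emit:" as name(argument=value, ...), one argument or row to a line, values as JSON. move_arm: Moves the arm, as the interface text tells. Its arguments: {"type":"object","properties":{"steps":{"type":"string"},"hand":{"type":"number"},"newtons":{"type":"number"}},"required":["steps"]}

```bash
mkdir -p pics; ls
python3 - <<'E'
from rig import env, vision
import cv2
for n in("side","top"):
    cv2.imwrite(f"pics/{n}0.png",vision.snapshot(n)[:,:,::-1]); c=vision.get_calibration(n); print(n,c)
s=env.get_state(); print(s)
E
```

```text
pics
side {'K': array([[494.98782316,   0.        , 324.17111779],
       [  0.        , 494.98782316, 237.18240292],
       [  0.        ,   0.        ,   1.        ]]), 'world_from_camera': array([[ 9.97621048e-01,  5.10294771e-02, -4.63490875e-02,
         4.57288341e+02],
       [-6.76540123e-02,  5.95650997e-01, -8.00389171e-01,
        -8.61203551e+02],
       [-1.32355607e-02,  8.01620785e-01,  5.97686320e-01,
         7.25176493e+02],
       [ 0.00000000e+00,  0.00000000e+00,  0.00000000e+00,
         1.00000000e+00]])}
top {'K': array([[509.25810816,   0.        , 317.3651539 ],
       [  0.        , 509.25810816, 239.44250167],
       [  0.        ,   0.        ,   1.        ]]), 'world_from_camera': array([[ 1.96158206e-02,  9.93686212e-01, -1.10466882e-01,
         3.85867704e+02],
       [-9.99807075e-01,  1.93834523e-02, -3.17712404e-03,
         4.59229881e+00],
       [-1.01583481e-03,  1.10507892e-01,  9.93874727e-01,
         1.22064732e+03],
       [ 0.00000000e+00,  0.00000000e+00,  0.00000000e+00,
         1.00000000e+00]])}
{'time': 0.1, 'joint_positions': array([ 5.97435030e+01,  3.02244545e+00,  8.03077231e+01, -1.06018880e-04,
        9.67507669e+01, -4.02760219e+00]), 'qd': array([-0.03088562, -0.11543697, -0.17138395,  0.06190096,  0.02072396,
        0.06898616]), 'joint_torque': array([ 1.84328594e-03, -3.82577884e+01, -3.60987997e+01,  1.94774330e-07,
        4.80011469e-03,  6.92037702e-06]), 'ee_pos': array([231.87506845, 470.73108762, 244.5626904 ]), 'eef_rot': array([-1.79919257e+02, -5.57962556e-03,  1.53771089e+02]), 'ft_force': array([ 0.27069304, -0.58171299, -0.74114032]), 'torque': array([-0.03276006, -0.04868917, -0.03775785]), 'grasp_force': 0.0, 'width': 85.13264339100252}
```

View pics/side0.png

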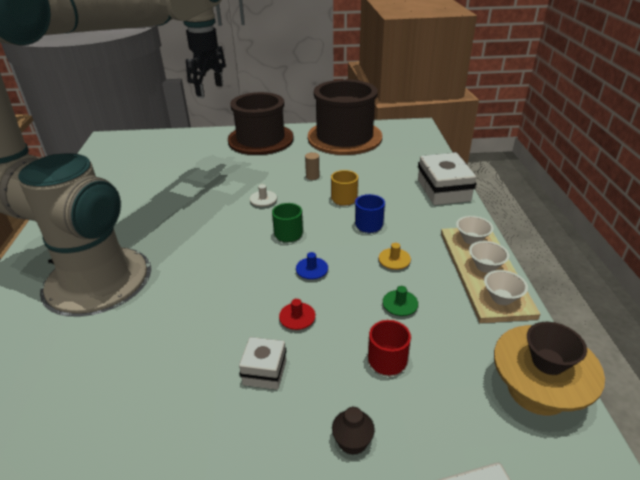

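View pics/top0.png

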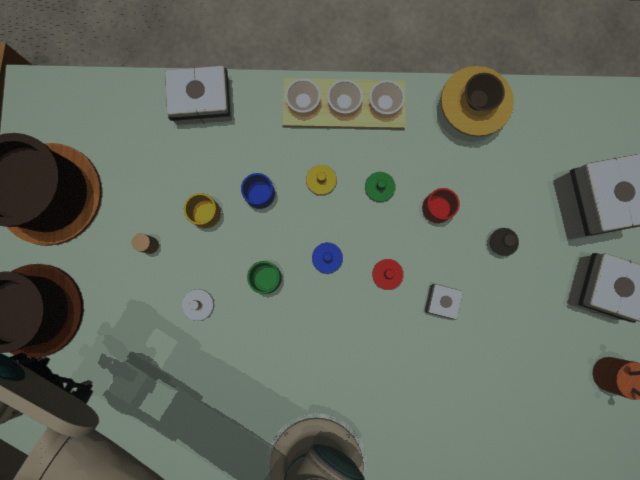

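Run:
```python
from rig import env, vision
for n in("side","top"):
  for c in("blue","green","yellow","red","bare"):
    for k in ("lid_%s_knob","jar_%s_rim"):
      if c=="bare" and k[0]=="j": continue
      r=vision.regions_of(n,k%c)
      print(n,k%c,[(round(float(d["score"]),2),[int(v) for v in d["box"]],int(d["mask"].sum())) for d in r[:3]])
```

```text
side lid_blue_knob [(0.62, [298, 251, 30, 27], 592)]
side jar_blue_rim [(0.72, [357, 196, 29, 39], 1062), (0.17, [248, 186, 29, 24], 412)]
side lid_green_knob [(0.74, [382, 284, 33, 30], 773), (0.42, [355, 196, 30, 36], 1060)]
side jar_green_rim [(0.72, [271, 200, 32, 42], 1100)]
side lid_yellow_knob [(0.72, [377, 245, 33, 24], 600)]
side jar_yellow_rim [(0.76, [328, 171, 30, 34], 872)]
side lid_red_knob [(0.86, [279, 298, 36, 30], 819)]
side jar_red_rim [(0.88, [369, 322, 45, 54], 2072)]
side lid_bare_knob [(0.69, [252, 183, 26, 22], 373), (0.57, [296, 251, 35, 28], 653)]
top lid_blue_knob [(0.69, [312, 242, 29, 30], 774), (0.26, [422, 186, 39, 38], 970)]
top jar_blue_rim []
top lid_green_knob [(0.93, [364, 171, 33, 27], 713)]
top jar_green_rim [(0.64, [246, 262, 33, 32], 937)]
top lid_yellow_knob [(0.78, [307, 165, 26, 32], 708)]
top jar_yellow_rim [(0.97, [181, 192, 39, 36], 992)]
top lid_red_knob [(0.67, [373, 257, 29, 32], 756)]
top jar_red_rim [(0.67, [421, 185, 40, 37], 1009), (0.41, [366, 170, 31, 29], 746)]
top lid_bare_knob [(0.95, [181, 289, 33, 32], 751), (0.57, [375, 257, 27, 33], 737)]
```

Both views show all four jars and lids upright and apart. In the top view the jars are at blue (258,190), green (264,277), yellow (202,210) and red (441,205). The lids are at blue (327,257), green (380,186), yellow (321,179) and red (388,274), with the bare one at (198,305). The network boxes agree with this, except that it missed the blue jar from the top.

```bash
cat > h.py <<'E'
import numpy as np, cv2
from scipy.optimize import least_squares
from rig import env, vision
def proj(n,P):
    c=vision.get_calibration(n); p=(np.linalg.inv(c["world_from_camera"])@np.c_[P,np.ones(len(P))].T)[:3]
    q=c["K"]@np.array([p[0],-p[1],-p[2]]); return (q[:2]/q[2]).T
a=np.linspace(0,2*np.pi,48)
ring=lambda r,z:np.c_[r*np.cos(a),r*np.sin(a),0*a+z]
MODEL={"jar":np.r_[ring(37,0),ring(37,72)],"lid":np.r_[ring(37,8),ring(37,14),ring(11,50)]}
def hullc(p):
    h=cv2.convexHull(p.astype(np.float32)); m=cv2.moments(h); return np.array([m["m10"],m["m01"]])/m["m00"],m["m00"]
HUE={"blue":(105,130),"green":(45,85),"yellow":(15,32),"red":(-8,8)}
def seg(img,col,kind,n,xy,pad=7):
    hsv=cv2.cvtColor(img,cv2.COLOR_RGB2HSV).astype(int); h=hsv[...,0]; lo,hi=HUE[col]
    if lo<0: h=np.where(h>90,h-180,h)
    m=((h>=lo)&(h<=hi)&(hsv[...,1]>130)&(hsv[...,2]>25))
    b=proj(n,MODEL[kind]+[*xy,0]); k=np.zeros(m.shape,np.uint8)
    l,t=(b.min(0)-pad).astype(int).clip(0); r,d=(b.max(0)+pad).astype(int)
    k[t:d,l:r]=m[t:d,l:r]
    _,lab,st,_=cv2.connectedComponentsWithStats(k); k=lab==1+st[1:,4].argmax()
    y,x=np.nonzero(k); p=np.r_[np.c_[x-.5,y-.5],np.c_[x+.5,y+.5],np.c_[x-.5,y+.5],np.c_[x+.5,y-.5]]
    return hullc(p)
def locate(imgs,col,kind,xy,z=0):
    "centre xy for each camera and both together, with the areas seen/modelled"
    out={}; xy=np.array(xy,float)
    for _ in range(2):
        obs={n:seg(imgs[n],col,kind,n,xy) for n in imgs}
        for key in (*imgs,"all"):
            ns=list(imgs) if key=="all" else [key]
            f=lambda q:np.concatenate([hullc(proj(n,MODEL[kind]+[*q,z]))[0]-obs[n][0] for n in ns])
            out[key]=least_squares(f,xy,diff_step=1e-3,x_scale=100).x.round(1)
        xy=out["all"]
    out["area"]={n:round(obs[n][1]/hullc(proj(n,MODEL[kind]+[*xy,z]))[1],2) for n in imgs}
    return out
def topxy(u,v,z):
    c=vision.get_calibration("top"); d=np.linalg.solve(c["K"],[u,v,1]); T=c["world_from_camera"]
    d=T[:3,:3]@[d[0],-d[1],-d[2]]; o=T[:3,3]; return (o+d*(z-o[2])/d[2])[:2]
E
python3 - <<'E'
from h import *
imgs={n:cv2.imread(f"pics/{n}0.png")[:,:,::-1].copy() for n in("side","top")}
g={("jar","blue"):(258,190),("jar","green"):(264,277),("jar","yellow"):(202,210),("jar","red"):(441,205),
("lid","blue"):(327,257),("lid","green"):(380,186),("lid","yellow"):(321,179),("lid","red"):(388,274)}
for (k,c),(u,v) in g.items():
    r=locate(imgs,c,k,topxy(u,v,40 if k=="jar" else 12)); print(k,c,{a:(b if a=="area" else b.tolist()) for a,b in r.items()})
print(topxy(198,305,12), topxy(144,244,20),topxy(503,240,30),topxy(445,302,30))
E
```

```text
jar blue {'side': [629.2, 153.5], 'top': [633.0, 153.3], 'all': [631.2, 153.4], 'area': {'side': 0.9, 'top': 0.88}}
jar green {'side': [425.5, 131.6], 'top': [427.2, 130.5], 'all': [426.4, 130.8], 'area': {'side': 0.83, 'top': 0.89}}
jar yellow {'side': [579.1, 282.3], 'top': [581.1, 281.4], 'all': [580.2, 281.6], 'area': {'side': 0.88, 'top': 0.94}}
jar red {'side': [603.1, -275.8], 'top': [606.7, -282.1], 'all': [604.1, -278.6], 'area': {'side': 0.91, 'top': 0.84}}
lid blue {'side': [476.9, -16.0], 'top': [477.3, -14.6], 'all': [477.1, -15.1], 'area': {'side': 0.92, 'top': 0.97}}
lid green {'side': [651.8, -141.1], 'top': [652.5, -139.6], 'all': [652.2, -140.2], 'area': {'side': 0.89, 'top': 0.92}}
lid yellow {'side': [665.8, 1.9], 'top': [666.8, 2.7], 'all': [666.3, 2.5], 'area': {'side': 0.92, 'top': 0.97}}
lid red {'side': [440.6, -160.7], 'top': [441.3, -159.3], 'all': [440.9, -159.9], 'area': {'side': 0.94, 'top': 0.97}}
[359.42556947 286.44094738] [500.43280465 419.12492748] [ 525.39927865 -428.01868139] [ 377.97298749 -290.53930792]
```

```bash
sed -i 's/hsv\[...,1\]>130)&(hsv\[...,2\]>25)/hsv[...,1]>S)\&(hsv[...,2]>12)/; s/^HUE=.*/S=100\nHUE={"blue":(100,135),"green":(45,85),"yellow":(10,32),"red":(-10,10)}/' h.py
python3 - <<'E'
import h; from h import *
imgs={n:cv2.imread(f"pics/{n}0.png")[:,:,::-1].copy() for n in("side","top")}
for S in(90,110):
  h.S=S
  for c,xy in dict(blue=(631,153),green=(426,131),yellow=(580,282),red=(605,-280)).items():
    r=locate(imgs,c,"jar",xy); print(S,c,{a:(b if a=="area" else b.tolist()) for a,b in r.items()})
t=[]
for n in imgs:
  for xy in((631,153),(426,131),(580,282),(605,-280)):
    im=cv2.resize(imgs[n],None,fx=4,fy=4,interpolation=cv2.INTER_CUBIC)
    P=proj(n,MODEL["jar"]+[*xy,0]); 
    for q in(P[:48],P[48:]): cv2.polylines(im,[((q+.5)*4).astype(int)],True,(255,255,255),1)
    u,v=(P.mean(0)*4).astype(int); t.append(im[v-130:v+130,u-98:u+98])
cv2.imwrite("pics/j.png",np.vstack([np.hstack(t[:4]),np.hstack(t[4:])])[:,:,::-1])
E
```

```text
90 blue {'side': [629.2, 154.1], 'top': [631.2, 151.7], 'all': [630.1, 152.3], 'area': {'side': 0.94, 'top': 0.96}}
90 green {'side': [425.2, 132.0], 'top': [427.1, 130.4], 'all': [426.2, 130.7], 'area': {'side': 0.9, 'top': 0.97}}
90 yellow {'side': [578.8, 283.4], 'top': [580.8, 281.2], 'all': [579.9, 281.6], 'area': {'side': 0.93, 'top': 0.97}}
90 red {'side': [603.2, -276.1], 'top': [604.0, -279.5], 'all': [603.3, -277.7], 'area': {'side': 0.94, 'top': 0.96}}
110 blue {'side': [629.0, 153.7], 'top': [631.3, 151.8], 'all': [630.1, 152.3], 'area': {'side': 0.93, 'top': 0.94}}
110 green {'side': [425.5, 131.0], 'top': [427.2, 130.6], 'all': [426.4, 130.7], 'area': {'side': 0.86, 'top': 0.92}}
110 yellow {'side': [578.8, 283.3], 'top': [580.9, 281.2], 'all': [579.9, 281.6], 'area': {'side': 0.91, 'top': 0.95}}
110 red {'side': [603.1, -275.7], 'top': [604.3, -279.8], 'all': [603.4, -277.6], 'area': {'side': 0.93, 'top': 0.94}}
```

View pics/j.png

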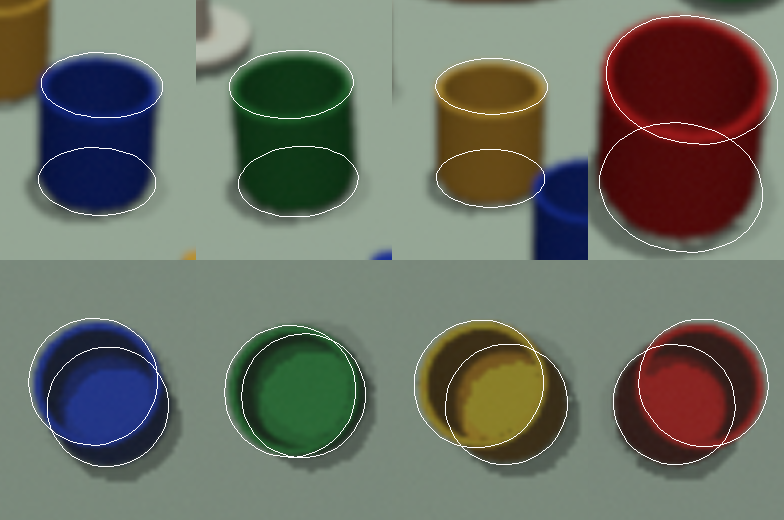

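The outlines fit to within about 1 px (2–3 mm), which is good enough to act on. I'll start by squaring the tool and heading for the blue lid.

Emit:
move_arm(
  steps="-0.6 -0.6 0 -0.95; -0.6 -0.6 0 -0.95; -0.6 -0.7 0 -0.95; -0.5 -0.7 0 -0.95; -0.5 -0.7 0 -0.95; -0.5 -0.8 0 -0.97; -0.5 -0.8 0 0; -0.5 -0.8 0 0",
  hand=50,
  newtons=30,
)

```text
time: 2.0
ee_pos: [357.2, 212.6, 245.5]
eef_rot: [180.0, 0.0, 180.0]
ft_force: [0.8, 0.2, 0.8]
width: 50.2
grasp_force: 0.0
```

Emit:
move_arm(
  steps="-0.4 -0.8 0.4 0; -0.4 -0.8 0.4 0; -0.4 -0.8 0.4 0; -0.4 -0.8 0.4 0; -0.4 -0.8 0.4 0; -0.4 -0.8 0.4 0; 0 0 0 0; 0 0 0 0",
)

```text
time: 3.0
ee_pos: [452.7, 21.9, 149.6]
eef_rot: [180.0, 0.0, 180.0]
ft_force: [-0.1, 0.4, -0.5]
width: 49.9
grasp_force: 0.0
```

Emit:
move_arm(
  steps="-0.31 -0.46 0.4 0; -0.3 -0.46 0.5 0; 0 0 0.7 0; 0 0 0.5 0; 0 0 0.4 0; 0 0 0.2 0; 0 0 0.16 0; 0 0 0 0",
)

```text
time: 4.0
ee_pos: [477.1, -15.0, 34.9]
eef_rot: [180.0, 0.0, 180.0]
ft_force: [0.1, 0.4, -0.1]
width: 49.9
grasp_force: 0.0
```

Emit:
move_arm(
  steps="0 0 0 0; 0 0 0 0; 0 0 0 0; 0 0 0 0",
  hand=10,
)

```text
time: 4.5
ee_pos: [477.6, -15.2, 35.5]
eef_rot: [180.0, 0.1, 180.0]
ft_force: [-0.3, -0.2, 4.6]
width: 21.3
grasp_force: 29.6
```

Emit:
move_arm(
  steps="0 0 -0.3 0; 0 0 -0.8 0; 0 0 -0.9 0; -0.7 0.8 -0.9 0; -0.8 0.9 -0.35 0; -0.8 0.9 0 0; -0.8 0.8 0 0; -0.72 0.78 0 0",
)

```text
time: 5.5
ee_pos: [630.6, 153.2, 165.0]
eef_rot: [-180.0, -0.0, 180.0]
ft_force: [0.1, 0.3, -0.3]
width: 20.9
grasp_force: 29.5
```

```bash
cat > look.py <<'E'
import sys; from h import *
# look.py tag colour x y : picture pair, held lid estimate (colour of lid at TCP), jar outline
tag,col,x,y=sys.argv[1],sys.argv[2],*map(float,sys.argv[3:5])
s=env.get_state(); e=s["ee_pos"]; print(e.round(1),s["width"].round(1),s["grasp_force"].round(1),s["ft_force"].round(1))
t=[]
for n in("side","top"):
    I=vision.snapshot(n); cv2.imwrite(f"pics/{tag}_{n}.png",I[:,:,::-1])
    I=cv2.resize(I,None,fx=4,fy=4,interpolation=cv2.INTER_CUBIC)
    P=proj(n,np.r_[ring(37,72)+[x,y,0],MODEL["lid"][:96]+[e[0],e[1],e[2]-35]])
    for q in(P[:48],P[48:96],P[96:]): cv2.polylines(I,[((q+.5)*4).astype(int)],True,(255,255,255),1)
    u,v=(P.mean(0)*4).astype(int); v=max(v,250); t.append(I[v-250:v+250,u-195:u+195])
cv2.imwrite(f"pics/{tag}.png",np.hstack(t)[:,:,::-1])
E
python3 look.py a blue 630.2 152.3
```

```text
Traceback (most recent call last):
  File "look.py", line 4, in <module>
    s=env.get_state(); e=s["ee_pos"]; print(e.round(1),s["width"].round(1),s["grasp_force"].round(1),s["ft_force"].round(1))
                                                       ^^^^^^^^^^^^^^^^
AttributeError: 'float' object has no attribute 'round'
```

```bash
sed -i 's/^s=env.*/e=env.get_state()["ee_pos"]; print(e.round(1))/' look.py; python3 look.py a blue 630.2 152.3
```

```text
[630.6 153.2 165. ]
```

View pics/a.png

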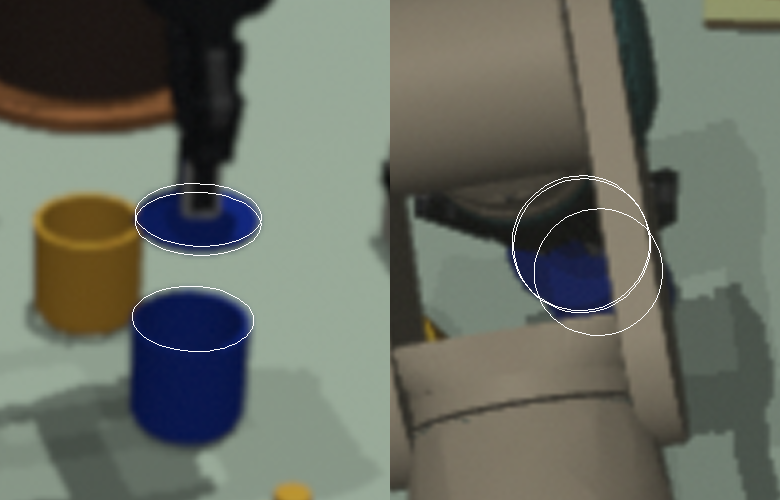

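The blue lid hangs level at (200,218) in the left half, just where the model puts it. The jar rim at (189,320) is about 1 px left of my estimate, so I'll shift slightly and lower.

Emit:
move_arm(
  steps="0.03 -0.02 0.4 0; 0 0 0.5 0; 0 0 0.35 0; 0 0 0.15 0; 0 0 0.1 0; 0 0 0.05 0; 0 0 0 0; 0 0 0 0",
)

```text
time: 6.6
ee_pos: [628.9, 151.3, 103.4]
eef_rot: [180.0, 0.0, 180.0]
ft_force: [-0.7, -0.0, -0.6]
width: 21.0
grasp_force: 29.6
```

Emit:
move_arm(
  steps="0 0 0.03 0; 0 0 0.02 0; 0 0 0 0; 0 0 0 0",
)

```text
time: 7.1
ee_pos: [628.8, 151.2, 100.9]
eef_rot: [180.0, 0.0, 180.0]
ft_force: [-0.1, -0.2, -0.1]
width: 21.0
grasp_force: 29.6
```

Emit:
move_arm(
  steps="0 0 0.02 0; 0 0 0.02 0; 0 0 0 0; 0 0 0 0",
)

```text
time: 7.6
ee_pos: [628.8, 151.3, 99.6]
eef_rot: [180.0, 0.0, 180.0]
ft_force: [-1.2, 0.0, 1.5]
width: 21.2
grasp_force: 29.9
```

Emit:
move_arm(
  steps="0 0 0.015 0; 0 0 0 0; 0 0 0 0",
)

```text
time: 7.98
ee_pos: [628.9, 151.3, 99.6]
eef_rot: [180.0, 0.0, 180.0]
ft_force: [-3.0, -0.8, 5.5]
width: 21.0
grasp_force: 30.2
```

Emit:
move_arm(
  steps="0 0 0 0; 0 0 0 0; 0 0 0 0; 0 0 -0.3 0; 0 0 -0.7 0; 0 0 -0.7 0; 0 -0.4 0 0; 0 -0.9 0 0",
  hand=50,
)

```text
time: 8.98
ee_pos: [628.4, 99.0, 166.3]
eef_rot: [180.0, -0.0, -179.9]
ft_force: [0.3, 0.3, -0.4]
width: 50.1
grasp_force: 0.0
```

Emit:
move_arm(
  steps="-0.1 -0.9 0 0; -0.1 -0.9 0 0; -0.1 -0.9 0.2 0; -0.1 -0.9 0.2 0; -0.1 -0.9 0.2 0; -0.08 -0.9 0.2 0; 0 -0.6 0 0; 0 0 0 0",
)

```text
time: 9.98
ee_pos: [651.4, -142.6, 134.4]
eef_rot: [180.0, -0.0, 179.8]
ft_force: [0.2, 0.7, 0.4]
width: 50.2
grasp_force: 0.0
```

```bash
cat > lidchk.py <<'E'
import sys; from h import *
col,x,y,lx,ly=sys.argv[1],*map(float,sys.argv[2:6])
imgs={n:vision.snapshot(n) for n in("side","top")}
for n in imgs: cv2.imwrite(f"pics/on_{col}_{n}.png",imgs[n][:,:,::-1])
MODEL["both"]=np.r_[MODEL["jar"][:48],MODEL["lid"]+[0,0,64]]
t=[]
for n in imgs:
    I=cv2.resize(imgs[n],None,fx=4,fy=4,interpolation=cv2.INTER_CUBIC)
    P=proj(n,MODEL["both"]+[x,y,0])
    for q in(P[48:96],P[96:144],P[144:]): cv2.polylines(I,[((q+.5)*4).astype(int)],True,(255,255,255),1)
    u,v=(P.mean(0)*4).astype(int); t.append(I[v-150:v+150,u-150:u+150])
cv2.imwrite(f"pics/on_{col}.png",np.hstack(t)[:,:,::-1])
print(env.get_state()["ee_pos"].round(1))
E
python3 lidchk.py blue 629 151.5 0 0
```

```text
[ 651.9 -140.3  134.9]
```

View pics/on_blue.png

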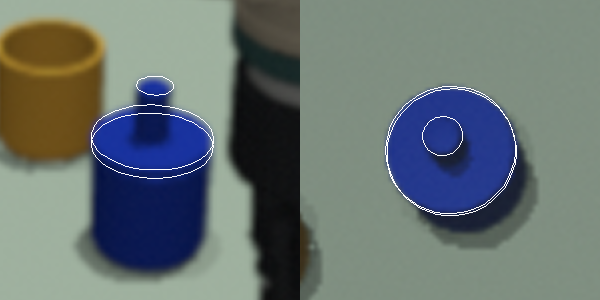

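The blue lid sits flat on its jar: disc and knob match the seated outline in both views. Green is next.

Emit:
move_arm(
  steps="0 0 0.5 0; 0 0 0.7 0; 0 0 0.6 0; 0 0 0.4 0; 0 0 0.2 0; 0 0 0.09 0; 0 0 0 0; 0 0 0 0",
)

```text
time: 11.08
ee_pos: [652.4, -140.9, 36.1]
eef_rot: [-180.0, 0.1, 180.0]
ft_force: [0.3, 0.5, 0.8]
width: 49.5
grasp_force: 0.0
```

Emit:
move_arm(
  steps="0 0 0 0; 0 0 0 0; 0 0 0 0; 0 0 0 0",
  hand=10,
)

```text
time: 11.58
ee_pos: [652.1, -140.8, 35.6]
eef_rot: [-180.0, 0.0, 180.0]
ft_force: [-0.0, 0.8, 3.5]
width: 20.9
grasp_force: 29.4
```

Emit:
move_arm(
  steps="0 0 -0.3 0; 0 0 -0.8 0; 0 0 -0.9 0; 0.7 0.8 -0.9 0; 0.7 0.9 -0.35 0; 0.7 0.9 0 0; 0.7 0.9 0 0; 0.7 0.8 0 0",
)

```text
time: 12.58
ee_pos: [510.8, 32.4, 165.6]
eef_rot: [180.0, 0.0, -180.0]
ft_force: [-0.2, 0.3, -0.7]
width: 20.8
grasp_force: 29.6
```

Emit:
move_arm(
  steps="0.7 0.8 0 0; 0.7 0.8 0 0; 0.6 0.7 0 0; 0.15 0.19 0.2 0; 0 0 0.5 0; 0 0 0.4 0; 0 0 0 0; 0 0 0 0",
)

```text
time: 13.58
ee_pos: [426.4, 130.7, 121.6]
eef_rot: [180.0, 0.0, 180.0]
ft_force: [0.9, 0.0, -0.3]
width: 21.1
grasp_force: 29.6
```

```bash
python3 look.py b green 425.7 130.7
```

```text
[426.4 130.7 121.6]
```

View pics/b.png

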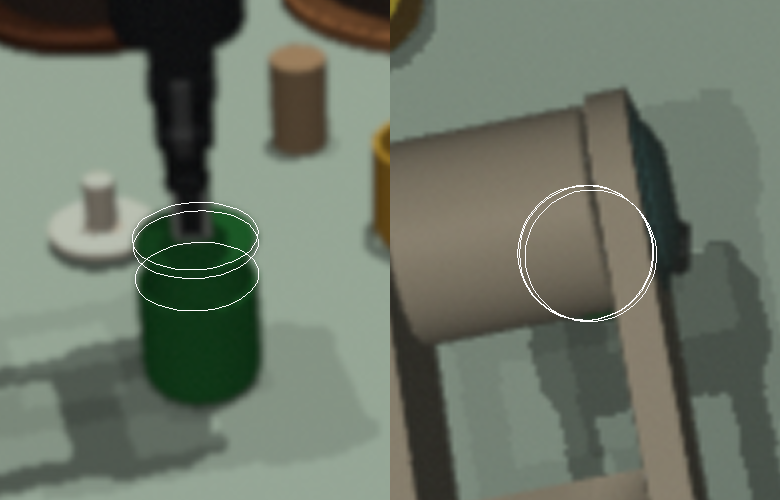

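The green lid at (195,240) is centred over its jar, whose rim is at (198,280), to within about 1 mm. Lowering.

Emit:
move_arm(
  steps="0 0 0.15 0; 0 0 0.15 0; 0 0 0.1 0; 0 0 0.08 0; 0 0 0.03 0; 0 0 0.02 0; 0 0 0 0; 0 0 0 0",
)

```text
time: 14.68
ee_pos: [426.0, 130.9, 100.0]
eef_rot: [180.0, 0.0, 180.0]
ft_force: [-1.2, -0.7, -0.6]
width: 21.4
grasp_force: 29.6
```

Emit:
move_arm(
  steps="0 0 0.02 0; 0 0 0.01 0; 0 0 0 0; 0 0 0 0",
)

```text
time: 15.18
ee_pos: [426.2, 130.9, 99.6]
eef_rot: [180.0, 0.0, 180.0]
ft_force: [-2.5, -0.7, 6.3]
width: 21.1
grasp_force: 30.3
```

Emit:
move_arm(
  steps="0 0 0 0; 0 0 0 0; 0 0 0 0; 0 0 -0.3 0; 0 0 -0.7 0; 0 0 -0.7 0; -0.5 -0.2 0 0; -0.9 -0.5 0 0",
  hand=50,
)

```text
time: 16.18
ee_pos: [482.7, 103.2, 168.5]
eef_rot: [180.0, 0.1, -179.9]
ft_force: [0.1, -0.7, -0.1]
width: 49.8
grasp_force: 0.0
```

Emit:
move_arm(
  steps="-0.9 -0.5 0 0; -0.9 -0.5 0 0; -0.9 -0.5 0.2 0; -0.9 -0.5 0.3 0; -0.8 -0.4 0.3 0; -0.2 -0.12 0 0; 0 0 0 0; 0 0 0 0",
)

```text
time: 17.18
ee_pos: [665.6, 2.7, 135.9]
eef_rot: [180.0, 0.1, -180.0]
ft_force: [0.1, 0.7, 0.3]
width: 50.5
grasp_force: 0.0
```

```bash
python3 lidchk.py green 426.2 130.9 0 0
```

```text
[665.6   2.7 135.8]
```

View pics/on_green.png

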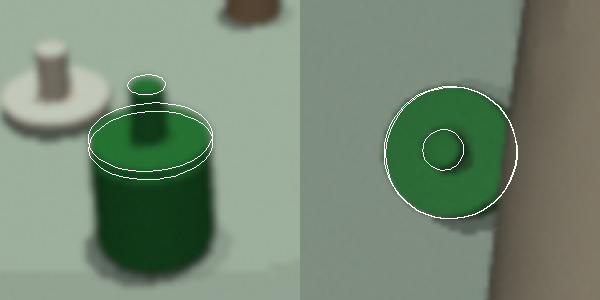

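The green lid sits flat and matches the seated outline. Yellow next.

Emit:
move_arm(
  steps="0 0 0.5 0; 0 0 0.7 0; 0 0 0.6 0; 0 0 0.4 0; 0 0 0.2 0; 0 0 0.11 0; 0 0 0 0; 0 0 0 0",
)

```text
time: 18.27
ee_pos: [666.4, 2.0, 35.3]
eef_rot: [180.0, 0.1, 180.0]
ft_force: [0.6, 0.7, -0.4]
width: 49.8
grasp_force: 0.0
```

Emit:
move_arm(
  steps="0 0 0 0; 0 0 0 0; 0 0 0 0; 0 0 0 0",
  hand=10,
)

```text
time: 18.77
ee_pos: [666.2, 2.0, 34.8]
eef_rot: [-180.0, 0.1, 180.0]
ft_force: [-0.8, -1.2, 4.1]
width: 20.9
grasp_force: 29.5
```

Emit:
move_arm(
  steps="0 0 -0.3 0; 0 0 -0.8 0; 0 0 -0.9 0; 0 0 -0.9 0; 0.1 0.3 -0.8 0; 0.3 0.9 -0.3 0; 0.3 0.9 0 0; 0.3 0.9 0 0",
)

```text
time: 19.77
ee_pos: [625.3, 123.1, 194.8]
eef_rot: [180.0, 0.0, 180.0]
ft_force: [-1.1, 0.1, -1.7]
width: 20.7
grasp_force: 29.5
```

Emit:
move_arm(
  steps="0.3 0.9 0 0; 0.3 0.9 0 0; 0.3 0.9 0 0; 0.2 0.9 0 0; 0.07 0.38 0.4 0; 0 0 0.7 0; 0 0 0.5 0; 0 0 0.2 0",
)

```text
time: 20.78
ee_pos: [578.7, 280.2, 120.0]
eef_rot: [-179.9, -0.2, 179.9]
ft_force: [0.3, -0.4, -0.2]
width: 20.9
grasp_force: 29.5
```

```bash
python3 look.py c yellow 579.5 281.3
```

```text
[578.7 280.2 120. ]
```

View pics/c.png

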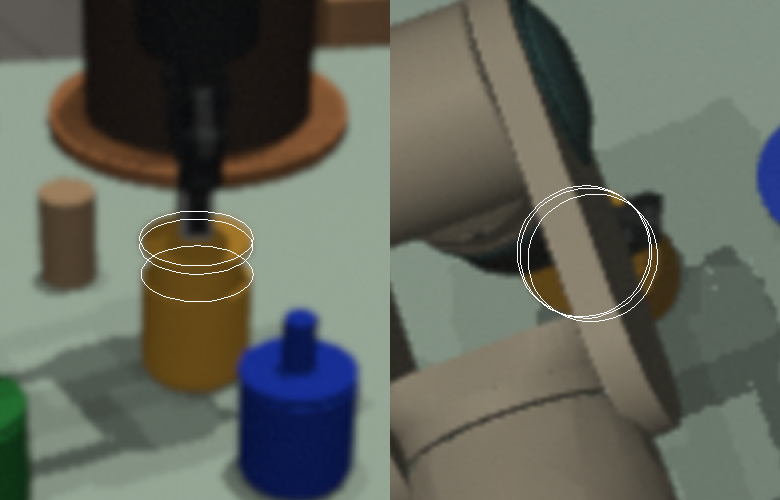

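The yellow lid at (197,240) is centred over its jar, whose rim is at (196,275). Lowering.

Emit:
move_arm(
  steps="0 0 0.15 0; 0 0 0.13 0; 0 0 0.1 0; 0 0 0.06 0; 0 0 0.03 0; 0 0 0.02 0; 0 0 0 0; 0 0 0 0",
)

```text
time: 21.88
ee_pos: [579.2, 281.3, 102.9]
eef_rot: [180.0, 0.0, 180.0]
ft_force: [0.1, 0.9, -1.1]
width: 21.0
grasp_force: 29.5
```

Emit:
move_arm(
  steps="0 0 0.02 0; 0 0 0.01 0; 0 0 0 0; 0 0 0 0",
)

```text
time: 22.38
ee_pos: [579.2, 281.2, 101.5]
eef_rot: [180.0, 0.0, 180.0]
ft_force: [-0.1, 1.1, -1.4]
width: 21.2
grasp_force: 29.5
```

Emit:
move_arm(
  steps="0 0 0.03 0; 0 0 0.02 0; 0 0 0.01 0; 0 0 0 0; 0 0 0 0",
)

```text
time: 23.0
ee_pos: [579.2, 281.2, 99.2]
eef_rot: [180.0, 0.0, 180.0]
ft_force: [0.1, 0.2, -0.8]
width: 20.8
grasp_force: 29.4
```

Emit:
move_arm(
  steps="0 0 0.01 0; 0 0 0.01 0; 0 0 0 0; 0 0 0 0",
)

```text
time: 23.5
ee_pos: [579.3, 281.3, 98.9]
eef_rot: [180.0, 0.0, 180.0]
ft_force: [-1.4, -0.4, 4.3]
width: 20.9
grasp_force: 29.9
```

Emit:
move_arm(
  steps="0 0 0 0; 0 0 0 0; 0 0 0 0; 0 0 -0.3 0; 0 0 -0.7 0; 0 0 -0.7 0; 0.1 -0.4 -0.1 0; 0.3 -0.9 0 0",
  hand=50,
)

```text
time: 24.5
ee_pos: [562.8, 228.6, 170.0]
eef_rot: [180.0, 0.0, -179.9]
ft_force: [0.1, -1.0, 0.2]
width: 50.1
grasp_force: 0.0
```

Emit:
move_arm(
  steps="0.3 -0.9 0 0; 0.3 -0.9 0 0; 0.3 -0.9 0 0; 0.3 -0.9 0 0; 0.3 -0.9 0 0; 0.3 -0.9 0 0; 0.3 -0.9 0 0; 0.3 -0.9 0 0",
)

```text
time: 25.5
ee_pos: [465.5, -60.4, 169.3]
eef_rot: [180.0, -0.1, 180.0]
ft_force: [1.4, -0.1, 0.2]
width: 49.9
grasp_force: 0.0
```

Emit:
move_arm(
  steps="0.3 -0.9 0.2 0; 0.3 -0.9 0.2 0; 0.05 -0.73 0.2 0; 0 0 0.3 0; 0 0 0 0; 0 0 0 0",
)

```text
time: 26.25
ee_pos: [441.1, -159.3, 134.3]
eef_rot: [180.0, 0.0, -180.0]
ft_force: [-0.3, 0.3, 0.3]
width: 49.8
grasp_force: 0.0
```

```bash
python3 lidchk.py yellow 579.3 281.3 0 0
```

```text
[ 441.3 -159.4  134.7]
```

View pics/on_yellow.png

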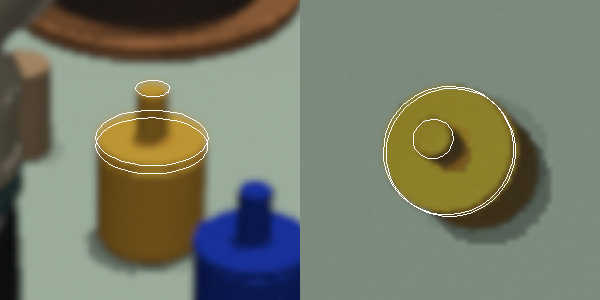

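The yellow lid sits flat and matches the outline. Red next.

Emit:
move_arm(
  steps="0 0 0.5 0; 0 0 0.7 0; 0 0 0.6 0; 0 0 0.4 0; 0 0 0.2 0; 0 0 0.09 0; 0 0 0 0; 0 0 0 0",
)

```text
time: 27.35
ee_pos: [441.5, -160.1, 35.3]
eef_rot: [-180.0, 0.1, 180.0]
ft_force: [-0.2, 0.0, 0.4]
width: 49.6
grasp_force: 0.0
```

Emit:
move_arm(
  steps="0 0 0 0; 0 0 0 0; 0 0 0 0; 0 0 0 0",
  hand=10,
)

```text
time: 27.85
ee_pos: [441.3, -160.0, 35.0]
eef_rot: [-180.0, 0.0, 180.0]
ft_force: [-0.0, -0.1, 3.8]
width: 21.0
grasp_force: 29.4
```

Emit:
move_arm(
  steps="0 0 -0.3 0; 0 0 -0.8 0; 0 0 -0.9 0; -0.6 -0.4 -0.9 0; -0.9 -0.7 -0.35 0; -0.9 -0.7 0 0; -0.9 -0.7 0 0; -0.75 -0.46 0 0",
)

```text
time: 28.85
ee_pos: [603.8, -279.4, 164.5]
eef_rot: [180.0, -0.0, 180.0]
ft_force: [0.2, -0.1, -0.7]
width: 20.9
grasp_force: 29.6
```

Emit:
move_arm(
  steps="0 0 0.3 0; 0 0 0.4 0; 0 0 0.3 0; 0 0 0 0; 0 0 0 0",
)

```text
time: 29.48
ee_pos: [603.1, -278.3, 125.5]
eef_rot: [-180.0, 0.1, 180.0]
ft_force: [-0.3, 0.5, -1.3]
width: 20.9
grasp_force: 29.7
```

```bash
python3 look.py d red 603.2 -278.5
```

```text
[ 603.1 -278.3  125.5]
```

View pics/d.png

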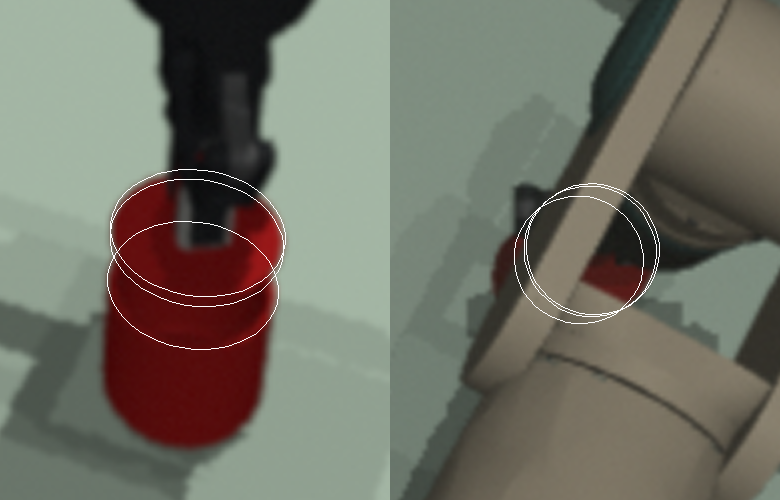

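The red lid at (197,238) hangs level over its jar. The jar rim at about (190,285) is slightly left of the outline, so I'll nudge about 1 mm and lower.

Emit:
move_arm(
  steps="0.02 0.01 0.2 0; 0 0 0.15 0; 0 0 0.1 0; 0 0 0.07 0; 0 0 0.05 0; 0 0 0.03 0; 0 0 0 0; 0 0 0 0",
)

```text
time: 30.58
ee_pos: [602.3, -278.0, 100.9]
eef_rot: [-180.0, 0.0, 180.0]
ft_force: [0.9, -0.8, -2.1]
width: 20.7
grasp_force: 29.7
```

Emit:
move_arm(
  steps="0 0 0.01 0; 0 0 0.01 0; 0 0 0 0; 0 0 0 0",
)

```text
time: 31.08
ee_pos: [602.2, -278.0, 99.8]
eef_rot: [180.0, -0.0, 180.0]
ft_force: [0.6, -0.3, -1.2]
width: 20.9
grasp_force: 29.7
```

Emit:
move_arm(
  steps="0 0 0.01 0; 0 0 0.01 0; 0 0 0.01 0; 0 0 0 0; 0 0 0 0",
)

```text
time: 31.7
ee_pos: [602.3, -278.0, 99.2]
eef_rot: [-180.0, 0.0, 180.0]
ft_force: [-2.6, 0.7, 3.0]
width: 21.0
grasp_force: 30.1
```

Seated. I'll release, rise and move well clear.

Emit:
move_arm(
  steps="0 0 0 0; 0 0 0 0; 0 0 0 0; 0 0 -0.3 0; 0 0 -0.7 0; 0 0 -0.8 0; 0.3 0.5 -0.8 0; 0.6 0.8 0 0",
  hand=50,
)

```text
time: 32.7
ee_pos: [567.3, -226.5, 207.2]
eef_rot: [-179.8, 0.4, 179.9]
ft_force: [0.2, -0.2, -0.2]
width: 50.2
grasp_force: 0.0
```

Emit:
move_arm(
  steps="0.7 0.8 0 0; 0.7 0.8 0 0; 0.7 0.8 0 0; 0.6 0.8 0 0; 0 0 0 0; 0 0 0 0",
)

```text
time: 33.45
ee_pos: [458.8, -98.3, 203.6]
eef_rot: [-180.0, 0.1, 180.0]
ft_force: [0.1, -0.5, 0.1]
width: 50.3
grasp_force: 0.0
```

```bash
python3 lidchk.py red 602.3 -278 0 0
python3 - <<'E'
import cv2,numpy as np
a=cv2.resize(cv2.imread("pics/on_red.png"),(500,250)); b=cv2.imread("pics/on_red_side.png")[140:390,220:520]
cv2.imwrite("pics/final.png",np.hstack([a,b]))
E
```

```text
[458.8 -98.6 203. ]
```

View pics/final.png

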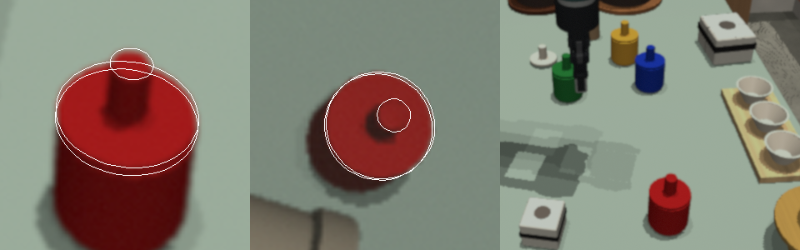

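All four jars are closed with flat lids, the bare lid hasn't moved, and the gripper is clear.

```bash
python3 -c "
from rig import env; print(env.sign_off())"
```

```text
the job is handed in; nothing more can be done
None
```

All four glazed lids are on the jars of their own colour, and the job is handed in at about 34 s; in the pictures each lid sits flat and fully home, with the jars and the bare white lid where they were.

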